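Get the white printed gear out of its slide-lid box, ready for priming

ROBOT

A 7-joint arm with a two-finger parallel gripper is mounted at the origin on the work surface; the furniture and walls round the work are solid. World frame = base frame: x ahead of the robot, y to its left, z up, the work surface at z = 0. Lengths are in m, angles in rad, forces in N, time in s.
With the tool pointing down it reaches from about 0.35 to 0.9 m from the base axis. Payload 8.1 kg.
Tool frame: the origin (TCP) lies at the very end of the fingers, on their centre line; the grasp point (between the pads) lies 19 mm behind it (grasp_offset is the distance from the TCP to the grasp point, in m); z points along the fingers, y is the line along which they close (so a half turn about z gives the same grasp; the last joint's range is limited). The gripper opens to 92 mm and grips with 3 to 60 N. Pads are 19 mm wide; open, the fingers measure 130 mm over their backs; the gripper's body (75 mm by 190 mm) begins 47 mm behind the grasp point.
Start: joints at [1.012, 0.434, 0.025, 1.573, -0.012, 1.134, -0.075], TCP at [0.275, -0.561, 0.227] pointing down, gripper open.
Joint ranges: [-2.62, 2.62], [-0.44, 2.09], [-1.27, 1.32], [0.08, 2.57], [-1.32, 4.46], [0.12, 2], [-2.74, 2.74]. Speed limits (rad/s): [2.22, 2.22, 3.01, 3.01, 3.14, 3.14, 3.14].

INTERFACE

Orientations are given as a rotation vector (axis times angle).
In Python, from cell import observe, get_image, camera_params, sign_off, silhouettes, grasp_offset gives the robot as it stands. The module is installed in compiled form; this text tells all that it offers.
- The arm moves only by the tool jog_arm, never from a script. Its argument "motion" is a list that holds one entry, the list of rows, each a list of 7 numbers: the shift along the tool's x, y, z in m, then the turn, a rotation vector about the tool's x, y, z in rad, then the closure, from -1 (fully open) to 1 (shut), so that 0 is half open. In form: [[[dx, dy, dz, wx, wy, wz, hand], ...]]. A call has 1 to 10 rows; each row is the pose to reach, as a shift and turn from the pose commanded when the call began, along the tool's axes at that moment; what a row does not reach only later rows make up. A row lasts 1/12 s, in which the tool goes at most 41.7 mm and 7.16 degrees, less where a joint would pass 70% of its speed; a pose out of reach is approached as far as the arm can. A call with a gripper value outside its range is refused whole. The fingers move at their own pace and stop on an object; "force" is the grip in N (left out, the last holds). Time passes only in rows, so rows that repeat a pose let the fingers close. It gives the time, the measured TCP pose, the force, the opening and the grip force at its end, in the units of the state.
- observe(): the state, without advancing time (a new reading comes with each control period).
- get_image(name): name is "scene" or "top" or "wrist"; returns the picture (420x560x3 uint8, red, green, blue); there is no depth.
- camera_params(name): a dict with "vertical_fov" (degrees; the focal length in pixels is half the picture's height over the tangent of half this angle, whatever the lens; pixels are square), "cx", "cy" (the principal point, pixels), "T" (4x4, takes a point from camera to world coordinates). Camera axes: x right, y down, z forward; pixel columns grow to the right and rows downward; lengths in m; the calibration is good to about 2 mm. A picture is of the moment at which its call begins: read the wrist's pose just before it. camera_params takes no time and is no camera call; for the wrist camera it gives the pose at the moment of the call.
- sign_off(): hands the job in; it is judged then, once.
Trained networks look in the newest picture that a camera, given by its name, has taken for a name from the list of things; names that differ only in an ending like _2 or _b are one class to them, and where a whole thing is asked for, a point or a joint stands for the part that bears it (a point fixed in the world has none). Each returns a list of dicts, best first, with "p" (0 to 1); they miss things now and then, are a little off and sometimes report something else, mostly with a low value. They report only what shows in the picture. A call takes as long as a camera call. They do not tell look-alikes from the thing itself.
- silhouettes(query, camera): "mask" (420x560 bool, what is visible of it) and "pixel" ([column, row] in pixels, amid what is visible of it).
The state is a dict: "clock": time; "joints": joint angles; "dq": joint speeds; "joint_efforts": joint torques, N m; "position": TCP position; "ee_rot": TCP orientation; "force": force on the tool from outside, world axes, zero at the start; "ft_torque": the same for the moment, N m; "width": opening from 0.0 (shut) to 1.0 (fully open); "gripper_force": force on a finger pad.
Only numpy, scipy, OpenCV 4.12 (cv2) and the standard library are available. Lean on these libraries where they do the work, as an engineer would, in place of code of your own. Each camera call takes 0.05 s, during which the arm holds its last target. There are 200 camera calls.

TASK

The white gear is to be sprayed with primer next. Open the wooden gear box without dragging or tipping it: raise the pull end of its sliding lid over the brass stop lip, slide the lid out of its grooves and lay it flat on the bench, right way up. Then lay the white gear flat on the middle of the scrap board by the primer can, leaving the blue gear in the box and the other things where they stand.

Things in the scene. Friction and masses are not known exactly. Their poses are not given: they have to be found in the camera images.
- gear_box: Loose open hardwood box, 1.3 kg, 156 (its x) x 148 (y) x 53 mm, on the bench; origin at the centre of its underside, z up. -x is its low front, where the lid slides out. The lid lies on ledges 32 mm up along both sides (|y| 60 to 68); side walls outside them, 40 mm high in front, 52 mm in the rear. Clear inside x -68 to 70, |y| under 60 mm; floor 8 mm up.
- stop_lip (a point): Middle of the top edge of the brass stop lip on the box's front wall: box x -75.5 mm (lip 5 mm thick), 38 mm above the bench, so 6 mm above the lid's underside when shut. Axes as the box's.
- rail_end (a point): Front end of the dark keeper rails, lower edge, midway between the two: box x -20, z 44 mm. One rail on each side (|y| above 60) keeps the lid's rear 90 mm down (x -20 to 70). Rail underside 41 mm up at the rear, 44 mm at the front: 3 to 6 mm of play over the 6 mm lid. Raised level, the lid strikes them before it clears the lip; rear left down, its front can rise 9 mm (0.065 rad).
- bay_front (a point): Centre of the floor of the front gear compartment (box x -35, y 0, z 8 mm). Compartment 66 mm along box x, 120 mm along y; corner blocks (10 mm high above the floor, |y| over 25) leave a 40 mm wide notch at the middle, on the +y and -y side of the gear, for fingers to reach the floor. Divider 12 mm high. Axes as the box's.
- bay_rear (a point): Centre of the floor of the rear gear compartment (box x +37, y 0, z 8 mm), built as the front one.
- lid: Loose sliding plywood lid, 140 (its x) x 133 (y) x 6 mm, about 0.13 kg; origin at the centre of its underside, z up. At the start shut in the box, axes along the box's, its front (-x) end about 2 mm behind the lip; it leaves towards -x. After 90 mm of travel it is out of the rails and can be lifted away.
- lid_pull (a point): Middle of the dark wooden pull bar on the lid, 14 (along lid x) x 50 (y) x 16 mm high, standing on the lid's top; this point is 14 mm above the lid's underside and 40 mm towards the front end from its middle. Axes as the lid's.
- lid_front (a point): Lower edge of the lid's front (pull) end, in the middle of its width. Axes as the lid's.
- lid_rear (a point): Lower edge of the lid's rear end, in the middle of its width. Axes as the lid's.
- white_gear: White printed spur gear, 56 mm across, lying flat in one of the two compartments (either one) under the lid; toothed rim 9 mm high, narrower hub to 15 mm; 0.03 kg; origin at the centre of its underside. Take it across the teeth.
- blue_gear: Blue painted spur gear, 60 mm across, rim 10 mm, hub 16 mm high, lying flat in the other compartment; origin at the centre of its underside. It stays there.
- board: Scrap board: loose flat timber offcut, 70 (its x) x 110 (y) x 18 mm, lying on the bench to the right; origin at the centre of its underside, z up. The white gear goes flat on the middle of its top.
- primer_can: Dark green aerosol can with black cap, 53 mm across, 196 mm tall, standing beyond the board; origin under its centre. Leave it alone.
- tin: Brown wax tin, 70 mm across, 30 mm high; origin under its centre. Leave it alone.
- masking_tape: Roll of cream masking tape lying flat, 100 mm across, 25 mm high; origin under its centre. Leave it alone.
- bin_red_a: Red open hopper bin, 136 x 98 x 67 mm, on the bench to the left; origin under its centre. Leave it alone.
Mind the look-alikes: they are no part of the job. What is shaped like the lid but orange is not meant.

How it is judged:
On the way, in this order (a step that is already met when the one before it is completed fails the run):
1. the lid's pull end has come over the stop lip: its front edge stands at least 10 mm outside the lip while its rear end is still in the grooves (x of lid_front in the frame of gear_box below -0.088 m and z of lid_front in the frame of gear_box above 0.036 m and x of lid_rear in the frame of gear_box above -0.02 m and z of lid_rear in the frame of gear_box below 0.042 m), for 0.05 s.
2. the lid lies flat on the bench, right way up, let go (height (world z) of lid below 0.006 m and angle between lid's own z axis and vertical below 0.06 rad and contact force between lid and the fingers below 0.1 N and linear speed of lid below 0.02 m/s), for 0.1 s.
At the end, for the whole second after the job is handed in: At rest: lid flat on the bench, right way up (underside below 6 mm, tilt under 0.06 rad); white gear flat, right way up on the board (tilt under 0.08 rad), centre within 15 mm of its middle across, 30 mm along; board flat on the bench; blue gear in the box (height (world z) of lid below 0.006 m and angle between each of lid, board's own z axis and vertical below 0.06 rad and linear speed of each of lid, white_gear, gear_box below 0.02 m/s and x of white_gear in the frame of board between -0.015 and 0.015 m and y of white_gear in the frame of board between -0.03 and 0.03 m and z of white_gear in the frame of board between 0.015 and 0.021 m and angle between white_gear's own z axis and vertical below 0.08 rad and height (world z) of board below 0.004 m and x of blue_gear in the frame of gear_box between -0.07 and 0.07 m and y of blue_gear in the frame of gear_box between -0.06 and 0.06 m and z of blue_gear in the frame of gear_box below 0.02 m); the robot touches nothing.
It fails at once if the gear box dragged more than 30 mm from where it stood (distance of gear_box from where it was at the start of the episode above 0.03 m).
It fails at once if the gear box tipped by more than 0.12 rad (angle between gear_box's own z axis and vertical above 0.12 rad).
It fails at once if the primer can, wax tin, masking tape or red bin shifted by more than 30 mm, or the can knocked over (distance of any of primer_can, tin, masking_tape, bin_red_a from where it was at the start of the episode above 0.03 m or angle between primer_can's own z axis and vertical above 0.5 rad).
It also fails if it takes over 53 s, if anything falls off the work surface, if the arm or the gripper's body presses on something with over 40 N, if the wrist force passes 120 N, or if a joint passes its speed limit or range.

## Working session

There is one attempt and no reset: what is moved stays moved. The work goes in short steps, Python scripts to look and compute and a tool call to move; the robot and the scene stay as the last step left them, time stands still between calls to the robot, and variables do not carry over. Pictures are saved under pics/ and viewed, at most 10 in all, crops included, and the job is handed in when it is done.

Besides the shell and the picture viewer there is one more tool, called after "Emit:" as name(argument=value, ...), one argument or row to a line, values as JSON. jog_arm: Moves the arm, as the interface text tells. Its arguments: {"type":"object","properties":{"motion":{"type":"array"},"force":{"type":"number"}},"required":["motion"]}

```bash
mkdir -p pics
cat > h.py <<'E'
import numpy as np, cv2
from cell import *
from scipy.spatial.transform import Rotation as R
def cam(n):
    c=camera_params(n); f=210/np.tan(np.radians(c['vertical_fov'])/2); return f,c['cx'],c['cy'],np.array(c['T'])
def ray(n,px,z):
    f,cx,cy,T=cam(n); d=T[:3,:3]@np.array([(px[0]-cx)/f,(px[1]-cy)/f,1]); o=T[:3,3]; return o+d*(z-o[2])/d[2]
def proj(n,P):
    f,cx,cy,T=cam(n); q=(np.atleast_2d(P)-T[:3,3])@T[:3,:3]; return np.c_[q[:,0]/q[:,2]*f+cx,q[:,1]/q[:,2]*f+cy]
def save(n,f): 
    im=get_image(n); cv2.imwrite('pics/'+f,cv2.cvtColor(im,cv2.COLOR_RGB2BGR)); return im
E
python3 - <<'E'
from h import *
a=save('top','t0.png');b=save('scene','s0.png')
cv2.imwrite('pics/both0.png',cv2.resize(cv2.cvtColor(np.vstack([a,b]),cv2.COLOR_RGB2BGR),None,fx=.71,fy=.71))
for n in ['top','scene']:
    f,cx,cy,T=cam(n);print(n,f,T.round(3).tolist())
for q,z in [('gear_box',.05),('lid',.038),('lid_pull',.054),('board',.018),('primer_can',.196),('tin',.03),('masking_tape',.025),('bin_red_a',.067)]:
    for s in silhouettes(q,'top')[:2]:
        m=s['mask'].astype(np.uint8);c=max(cv2.findContours(m,0,2)[0],key=cv2.contourArea)
        P=np.array([ray('top',p[0],z)[:2] for p in c],np.float32)
        print(q,round(s['p'],2),s['pixel'],cv2.minAreaRect(P))
o=observe();print(o['position'],o['ee_rot'],o['width'],o['force'])
E
```

```text
top 464.458960163862 [[0.005, -0.981, 0.192, 0.221], [-1.0, -0.005, 0.001, -0.005], [0.0, -0.192, -0.981, 1.549], [0.0, 0.0, 0.0, 1.0]]
scene 545.7653411486493 [[0.622, -0.386, 0.681, -0.582], [-0.783, -0.303, 0.543, -0.899], [-0.003, -0.871, -0.491, 0.823], [0.0, 0.0, 0.0, 1.0]]
gear_box 0.74 [241.9, 206.9] ((0.5713222026824951, 0.08262380957603455), (0.15892185270786285, 0.1554008275270462), 16.642921447753906)
lid 0.72 [245.3, 189.8] ((0.5754391551017761, 0.08380351960659027), (0.134857177734375, 0.1428476870059967), 17.195899963378906)
lid 0.68 [348.5, 282.1] ((0.26676517724990845, -0.248891681432724), (0.1302507519721985, 0.1364595890045166), 53.923587799072266)
lid_pull 0.89 [347.1, 283.2] ((0.26626232266426086, -0.24658165872097015), (0.12772183120250702, 0.13381868600845337), 54.63847732543945)
lid_pull 0.65 [246.1, 185.4] ((0.5719278454780579, 0.08336132019758224), (0.131636381149292, 0.1373019814491272), 16.48090934753418)
board 0.66 [380.7, 233.1] ((0.4353119134902954, -0.37108659744262695), (0.11037147790193558, 0.07239099591970444), 72.47655487060547)
board 0.46 [244.2, 188.7] ((0.5815033316612244, 0.08428586274385452), (0.13527682423591614, 0.14320212602615356), 16.469650268554688)
primer_can 0.66 [396.5, 164.7] ((0.6168243288993835, -0.38388291001319885), (0.046749550849199295, 0.10775931924581528), 44.951629638671875)
tin 0.93 [228.8, 140.7] ((0.7361255884170532, 0.13017193973064423), (0.07310277223587036, 0.06879330426454544), 44.621803283691406)
bin_red_a 0.9 [154.4, 164.4] ((0.6489117741584778, 0.3678077757358551), (0.11337587982416153, 0.14356079697608948), 76.97565460205078)
bin_red_a 0.23 [378.1, 235.7] ((0.42857447266578674, -0.3587115406990051), (0.10941314697265625, 0.07246018201112747), 73.53692626953125)
[ 0.27510695 -0.56118017  0.22673449] [-3.06034899e+00 -7.09771093e-01  2.06838881e-06] 1.0017572547432612 [ 0.38844151  0.99855175 -0.01329974]
```

View pics/t0.png

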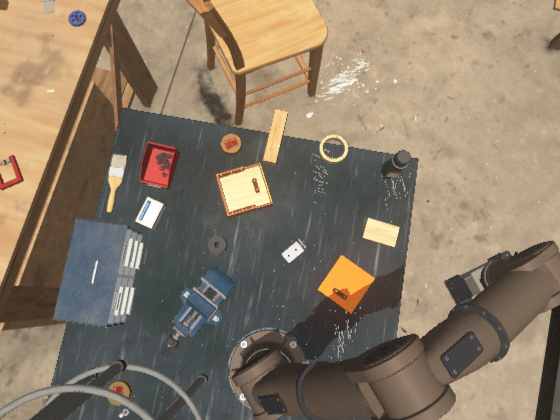

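View pics/s0.png

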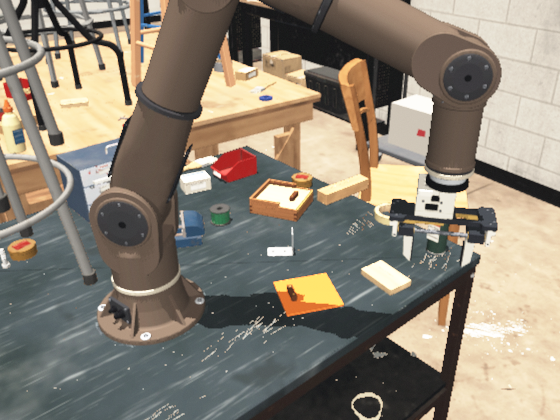

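The top view shows the wooden box at about (244,189), with its pull on the right at (257,185), so the lid leaves towards image right. The board is at (381,232), the can at (397,165) and the orange decoy lid at (347,283). The bench around (315,200) is free for the lid.

```bash
cat >> h.py <<'E'
def go(p,ydir,tilt=None):
    """relative tool move so that TCP at p, tool z down, tool y along +-ydir (deg world)"""
    o=observe();R0=R.from_rotvec(o['ee_rot']);best=None
    for a in (ydir,ydir+180):
        y=np.array([np.cos(np.radians(a)),np.sin(np.radians(a)),0]);z=np.array([0,0,-1.]);x=np.cross(y,z)
        r=(R0.inv()*R.from_matrix(np.c_[x,y,z])).as_rotvec()
        if best is None or np.linalg.norm(r)<np.linalg.norm(best): best=r
    d=R0.inv().apply(np.array(p)-o['position'])
    print('shift',d.round(4),'rot',best.round(4),'rows',np.linalg.norm(d)/.0417,np.linalg.norm(best)/.125,'pos',o['position'].round(4),'t',o['clock'])
E
python3 - <<'E'
from h import *
go([.56,.04,.30],106.6)
print(R.from_rotvec(observe()['ee_rot']).as_matrix().round(3)); print(cam('wrist')[3].round(3))
E
```

```text
shift [ 0.5204 -0.4144 -0.0733] rot [-0.     -0.      0.1661] rows 16.05012663013578 1.3285354526938962 pos [ 0.2751 -0.5612  0.2267] t 0.5
[[ 0.898  0.44  -0.   ]
 [ 0.44  -0.898  0.   ]
 [ 0.    -0.    -1.   ]]
[[ 0.439 -0.856 -0.275  0.35 ]
 [-0.899 -0.417 -0.135 -0.524]
 [ 0.     0.306 -0.952  0.384]
 [ 0.     0.     0.     1.   ]]
```

Emit:
jog_arm(
  motion=[
    [[0.52,-0.414,-0.073,0,0,0.166,-0.3],[0.52,-0.414,-0.073,0,0,0.166,-0.3],[0.52,-0.414,-0.073,0,0,0.166,-0.3],[0.52,-0.414,-0.073,0,0,0.166,-0.3],[0.52,-0.414,-0.073,0,0,0.166,-0.3],[0.52,-0.414,-0.073,0,0,0.166,-0.3],[0.52,-0.414,-0.073,0,0,0.166,-0.3],[0.52,-0.414,-0.073,0,0,0.166,-0.3],[0.52,-0.414,-0.073,0,0,0.166,-0.3],[0.52,-0.414,-0.073,0,0,0.166,-0.3]],
  ],
)

```text
clock: 1.33
position: [0.453, -0.1851, 0.2728]
ee_rot: [3.108, 0.453, 0.001]
force: [0.7, -0.8, 0.3]
width: 0.649
gripper_force: 0.0
```

```bash
python3 -c "
from h import *
go([.56,.04,.30],106.6)"
```

```text
shift [ 0.1669 -0.1851 -0.0272] rot [ 0.0007 -0.0006 -0.0001] rows 6.011716929690168 0.007472059781393981 pos [ 0.453  -0.1851  0.2728] t 1.3333
```

Emit:
jog_arm(
  motion=[
    [[0.16,-0.18,-0.03,0,0,0,-0.3],[0.16,-0.18,-0.03,0,0,0,-0.3],[0.16,-0.18,-0.03,0,0,0,-0.3],[0.16,-0.18,-0.03,0,0,0,-0.3],[0.16,-0.18,-0.03,0,0,0,-0.3],[0.16,-0.18,-0.03,0,0,0,-0.3],[0.16,-0.18,-0.03,0,0,0,-0.3],[0.16,-0.18,-0.03,0,0,0,-0.3]],
  ],
)

```text
clock: 2.0
position: [0.5548, 0.0337, 0.3022]
ee_rot: [-3.107, -0.46, -0.0]
force: [-0.8, -0.4, 0.1]
width: 0.649
gripper_force: 0.0
```

Run:
```python
from h import *
print(observe()['position'])
im=save('wrist','w1.png')
for q,z in [('gear_box',.05),('lid',.038),('lid_pull',.054)]:
    for s in silhouettes(q,'wrist')[:2]:
        m=s['mask'].astype(np.uint8);c=max(cv2.findContours(m,0,2)[0],key=cv2.contourArea)
        P=np.array([ray('wrist',p[0],z)[:2] for p in c],np.float32)
        print(q,round(s['p'],2),s['pixel'],cv2.minAreaRect(P))
```

```text
[0.5548358  0.03374729 0.30216773]
gear_box 0.63 [204.8, 135.1] ((0.5798276662826538, 0.08101542294025421), (0.14763320982456207, 0.1558186262845993), 16.671981811523438)
lid 0.74 [251.4, 142.7] ((0.5803649425506592, 0.07867473363876343), (0.1312977522611618, 0.1394750475883484), 16.555233001708984)
lid 0.52 [53.0, 30.8] ((0.6351632475852966, 0.34650176763534546), (0.09072916209697723, 0.14708757400512695), 16.4168758392334)
lid_pull 0.77 [254.3, 144.7] ((0.5826029777526855, 0.0774790570139885), (0.12623387575149536, 0.1343098282814026), 16.373371124267578)
```

View pics/w1.png

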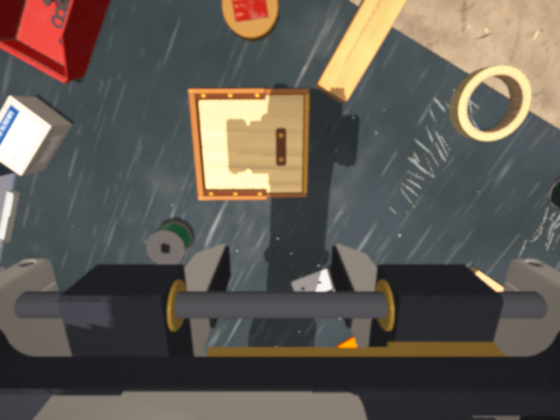

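The wrist view shows the box squarely, with the pull bar at about (281,146) and the front lip at column 307.

Run:
```python
from h import *
im=cv2.imread('pics/w1.png');g=cv2.cvtColor(im,cv2.COLOR_BGR2HSV)[...,2]
print(g[120:172:4,270:294:2])
m=np.zeros_like(g);m[118:175,268:296]=(g[118:175,268:296]<100)
c=max(cv2.findContours(m,0,2)[0],key=cv2.contourArea)
r=cv2.minAreaRect(np.array([ray('wrist',p[0],.054)[:2] for p in c],np.float32));print(r, c[:,0].min(0),c[:,0].max(0))
p=r[0];print(ray('wrist',(281,146),.054))
go([p[0],p[1],.12],106.55)
```

```text
[[199 199 199 199 199 200 199 199 198 199 198 197]
 [203 202 203 202 201 202 201 201 200 201 201 201]
 [200 201 197 170 137 128 128 144 185 199 200 199]
 [195 195 183 120  92 111 103  95 154 193 195 195]
 [204 204 192 126 115 160 144 104 160 203 203 204]
 [205 204 196 129  91  92  90  94 162 202 206 205]
 [209 209 199 132  91  91  90  96 166 206 211 210]
 [205 204 194 133  93  92  91  95 161 202 204 204]
 [195 196 188 128  91  92  92  95 156 196 198 199]
 [203 203 194 133  93 105 100  97 162 203 205 205]
 [212 210 201 137 112 160 147 104 167 210 212 212]
 [203 204 199 154 104 101 101 117 177 205 206 205]
 [190 190 190 191 189 189 189 189 189 191 189 190]]
((0.5911616683006287, 0.03998942673206329), (0.02645193599164486, 0.009465758688747883), 16.592695236206055) [277 137] [284 157]
[0.59277529 0.03972617 0.054     ]
shift [0.0386 0.0004 0.1821] rot [ 0.0007  0.0005 -0.0014] rows 4.463328801988882 0.013080229639655265 pos [0.5541 0.0296 0.3021] t 2.2
```

Emit:
jog_arm(
  motion=[
    [[0.04,-0.004,0.15,0,0,0,-0.2],[0.04,-0.004,0.15,0,0,0,-0.2],[0.04,-0.004,0.15,0,0,0,-0.2],[0.04,-0.004,0.15,0,0,0,-0.2],[0.04,-0.004,0.15,0,0,0,-0.2],[0.04,-0.004,0.15,0,0,0,-0.2],[0.04,-0.004,0.15,0,0,0,-0.2],[0.04,-0.004,0.15,0,0,0,-0.2]],
  ],
)

```text
clock: 2.87
position: [0.5927, 0.046, 0.1548]
ee_rot: [3.109, 0.452, 0.006]
force: [-0.3, -0.1, 0.9]
width: 0.599
gripper_force: 0.0
```

Run:
```python
from h import *
W=cam('wrist')[3].copy();o=observe()
save('wrist','w2.png');print(o['position'],observe()['position'],o['dq'].round(3) if hasattr(o['dq'],'round') else o['dq'])
```

```text
[0.59273014 0.04602521 0.15480978] [0.59266342 0.04612629 0.15471346] [-0.002 -0.004 -0.001  0.001  0.002 -0.006 -0.002]
```

View pics/w2.png

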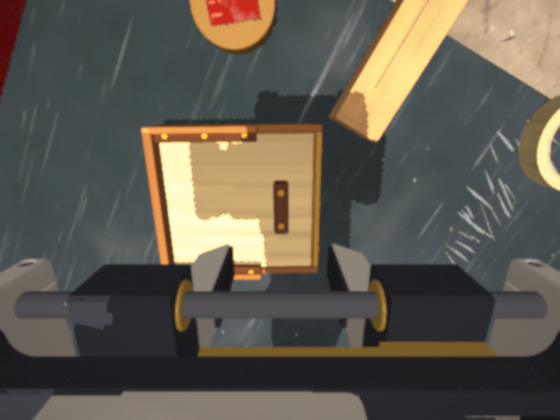

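The pull bar is now at (281,207), and the front wall edge runs from (322,126) to (318,272).

Run:
```python
from h import *
im=cv2.imread('pics/w2.png');g=cv2.cvtColor(im,cv2.COLOR_BGR2HSV)[...,2]
m=np.zeros_like(g);m[170:243,266:298]=(g[170:243,266:298]<140)
c=max(cv2.findContours(m,0,2)[0],key=cv2.contourArea)
r=cv2.minAreaRect(np.array([ray('wrist',p[0],.054)[:2] for p in c],np.float32));print(r, c[:,0].min(0),c[:,0].max(0))
a=ray('wrist',(322,126),.04);b=ray('wrist',(318,272),.04);d=b-a;print('front edge',a,b,np.degrees(np.arctan2(d[1],d[0])),np.linalg.norm(d))
p=ray('wrist',(281,207),.054);print(p)
go([r[0][0],r[0][1],.046],106.5)
```

```text
((0.594212532043457, 0.046268440783023834), (0.05057736486196518, 0.013494720682501793), 16.906707763671875) [273 180] [288 233]
front edge [0.67243946 0.03125176 0.04      ] [ 0.53382523 -0.01181133  0.04      ] -162.74161816886422 0.14514935611143912
[0.59455423 0.04597245 0.054     ]
shift [0.0011 0.0002 0.1087] rot [ 0.0009 -0.0037  0.0009] rows 2.607304193561498 0.03102247867649399 pos [0.5927 0.0461 0.1547] t 2.9167
```

Emit:
jog_arm(
  motion=[
    [[0.001,0,0.08,0,-0.004,-0.006,0.35],[0.001,0,0.08,0,-0.004,-0.006,0.35],[0.001,0,0.08,0,-0.004,-0.006,0.35],[0.001,0,0.08,0,-0.004,-0.006,0.35],[0.001,0,0.1,0,-0.004,-0.006,0.35],[0.001,0,0.112,0,-0.004,-0.006,0.35],[0.001,0,0.112,0,-0.004,-0.006,0.35],[0.001,0,0.112,0,-0.004,-0.006,0.35]],
  ],
  force=15,
)

```text
clock: 3.58
position: [0.5931, 0.0468, 0.0415]
ee_rot: [3.107, 0.463, -0.005]
force: [-0.7, -0.1, 0.0]
width: 0.325
gripper_force: 0.0
```

Emit:
jog_arm(
  motion=[
    [[0,0,0.0005,0,0,0,1],[0,0,0.0005,0,0,0,1],[0,0,0.0005,0,0,0,1],[0,0,0.0005,0,0,0,1],[0,0,0.0005,0,0,0,1],[0,0,0.0005,0,0,0,1]],
  ],
  force=30,
)

```text
clock: 4.08
position: [0.5933, 0.0464, 0.0407]
ee_rot: [3.106, 0.462, -0.004]
force: [-1.6, -1.4, 6.5]
width: 0.147
gripper_force: 30.0
```

Emit:
jog_arm(
  motion=[
    [[0,-0.0002,-0.002,-0.019,0,0,1],[0,-0.0004,-0.004,-0.038,0,0,1],[0,-0.0006,-0.0062,-0.057,0,0,1],[0,-0.0006,-0.0062,-0.057,0,0,1],[0,-0.0006,-0.0062,-0.057,0,0,1],[0,-0.0006,-0.0062,-0.057,0,0,1]],
  ],
)

```text
clock: 4.58
position: [0.5929, 0.0473, 0.0463]
ee_rot: [3.05, 0.455, 0.009]
force: [3.1, -3.5, 2.0]
width: 0.148
gripper_force: 30.0
```

Run:
```python
from h import *
o=observe();print(o['position'],o['force'],o['ft_torque'],R.from_rotvec(o['ee_rot']).as_matrix().round(4))
im=save('wrist','w3.png')
```

```text
[0.592905   0.04734925 0.04626675] [ 3.05752688 -3.51787503  2.00847646] [-0.58777067 -0.57441654  0.05542824] [[ 0.9565  0.2915  0.014 ]
 [ 0.2918 -0.9548 -0.0567]
 [-0.0031  0.0584 -0.9983]]
```

View pics/w3.png

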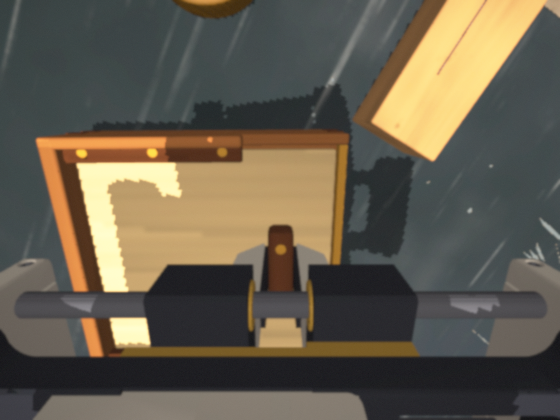

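The grip holds the bar at (281,250) and the lid is tilted. Forces are low, so I'll slide it along its own plane.

Emit:
jog_arm(
  motion=[
    [[0,0.003,-0.0006,0,0,0,1],[0,0.008,-0.0006,0,0,0,1],[0,0.014,-0.0006,0,0,0,1],[0,0.02,-0.0006,0,0,0,1],[0,0.026,-0.0006,0,0,0,1],[0,0.026,-0.0006,0,0,0,1]],
  ],
)

```text
clock: 5.13
position: [0.6003, 0.0202, 0.0478]
ee_rot: [3.05, 0.451, 0.006]
force: [0.9, -0.7, -1.2]
width: 0.15
gripper_force: 30.0
```

Run:
```python
from h import *
o=observe();print(o['position'],o['force'],o['ft_torque'],R.from_rotvec(o['ee_rot']).as_matrix().round(4))
im=save('wrist','w4.png')
```

```text
[0.6002726  0.02020651 0.04784935] [ 0.91274757 -0.68201331 -1.18543696] [-0.00609683 -0.03093145  0.00473785] [[ 0.9573  0.2888  0.0125]
 [ 0.2891 -0.9556 -0.0567]
 [-0.0045  0.0579 -0.9983]]
```

View pics/w4.png

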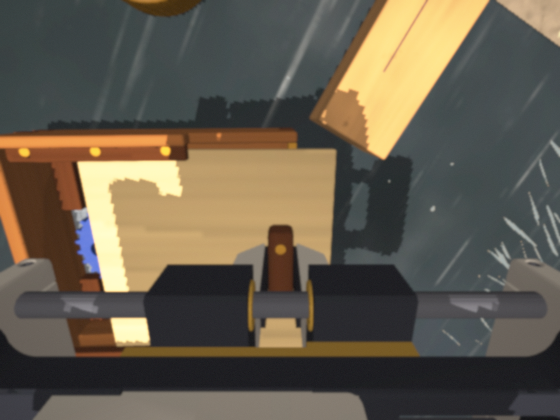

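The lid is over the lip, and the blue gear shows in the rear bay at (85,240), so the white gear is in front. I'll carry on sliding out.

Emit:
jog_arm(
  motion=[
    [[0,0.015,0,0,0,0,1],[0,0.03,0,0,0,0,1],[0,0.045,0,0,0,0,1],[0,0.06,0,0,0,0,1],[0,0.075,0,0,0,0,1],[0,0.08,0,0,0,0,1],[0,0.08,0,0,0,0,1],[0,0.1,-0.04,0,0,0,1],[0,0.13,-0.05,0,0,0,1],[0,0.13,-0.05,0,0,0,1]],
  ],
)

```text
clock: 6.02
position: [0.6405, -0.1042, 0.1094]
ee_rot: [3.047, 0.447, 0.017]
force: [1.1, -2.5, -1.2]
width: 0.152
gripper_force: 30.0
```

Run:
```python
from h import *
import numpy as np
y=np.array([np.cos(np.radians(106.9)),np.sin(np.radians(106.9))])
pull0=np.array([.5935,.0465]); box=pull0+y*.041; print('box est',box)
t=pull0-y*.205; print('t',t)
go([t[0],t[1],.02],106.9)
o=observe();print(o['force'],o['width'])
```

```text
box est [0.58158121 0.08572936]
t [ 0.65309395 -0.14964678]
shift [-0.0011  0.0415  0.0921] rot [ 0.0626 -0.0016 -0.0037] rows 2.4231495367060356 0.5018531952290064 pos [ 0.6405 -0.1042  0.1094] t 6.0167
[ 1.08461473 -2.47074946 -1.16003348] 0.15210695668170077
```

Run:
```python
from h import *
print('tape',ray('top',(333,148),.012),'timber end',ray('top',(272,161),.02),ray('top',(265,157),.02),'white thing',ray('top',(293,250),.01),ray('top',(303,238),.02))
a=np.radians(106.9);X=np.array([np.cos(a),np.sin(a)]);Y=np.array([-np.sin(a),np.cos(a)])
for off in (0,.04):
    c=np.array([.6531,-.1496])+X*.04+Y*off
    P=[np.r_[c+X*i*.07+Y*j*.0665,0] for i,j in ((1,1),(1,-1),(-1,-1),(-1,1))]
    print(off,np.round(P,3).tolist(),proj('top',P).round().tolist())
```

```text
tape [ 0.73031855 -0.22012004  0.012     ] timber end [ 0.68018064 -0.00942047  0.02      ] [0.69429971 0.01461558 0.02      ] white thing [ 0.37692269 -0.08033057  0.01      ] [ 0.41582783 -0.11312809  0.02      ]
0 [[0.557, -0.064, 0.0], [0.685, -0.025, 0.0], [0.725, -0.159, 0.0], [0.598, -0.198, 0.0]] [[288.0, 197.0], [276.0, 161.0], [315.0, 150.0], [327.0, 186.0]]
0.04 [[0.519, -0.075, 0.0], [0.646, -0.037, 0.0], [0.687, -0.171, 0.0], [0.56, -0.209, 0.0]] [[291.0, 208.0], [280.0, 172.0], [319.0, 161.0], [330.0, 197.0]]
```

Emit:
jog_arm(
  motion=[
    [[-0.04,0.03,0.0,0.03,0,0,1],[-0.08,0.042,0.0,0.0626,-0.0016,-0.0037,1],[-0.081,0.0415,0.04,0.0626,-0.0016,-0.0037,1],[-0.081,0.0415,0.07,0.0626,-0.0016,-0.0037,1],[-0.081,0.0415,0.09,0.0626,-0.0016,-0.0037,1],[-0.081,0.0415,0.09,0.0626,-0.0016,-0.0037,1],[-0.081,0.0415,0.09,0.0626,-0.0016,-0.0037,1],[-0.081,0.0415,0.09,0.0626,-0.0016,-0.0037,1]],
  ],
)

```text
clock: 6.68
position: [0.574, -0.1659, 0.0193]
ee_rot: [-3.101, -0.47, 0.008]
force: [0.5, -0.7, -2.2]
width: 0.15
gripper_force: 30.0
```

Run:
```python
from h import *
o=observe();p=o['position'];print(o['force'],o['width'])
go([p[0],p[1],.0095],106.9)
```

```text
[ 0.50972041 -0.66630355 -2.24915501] 0.1497908490328123
shift [0.     0.0001 0.0098] rot [-0.0054  0.0042  0.0056] rows 0.23410174580080972 0.07122335700913562 pos [ 0.574  -0.1659  0.0193] t 6.6833
```

Emit:
jog_arm(
  motion=[
    [[0,0,0.005,-0.005,0.004,0,1],[0,0,0.008,-0.005,0.004,0,1],[0,0,0.0098,-0.005,0.004,0,1],[0,0,0.0098,-0.005,0.004,0,1],[0,0,0.0098,-0.005,0.004,0,1]],
  ],
)

```text
clock: 7.1
position: [0.5732, -0.1668, 0.0087]
ee_rot: [-3.106, -0.469, 0.002]
force: [0.4, 0.7, 0.6]
width: 0.152
gripper_force: 30.0
```

Emit:
jog_arm(
  motion=[
    [[0,0,0,0,0,0,0.35],[0,0,0,0,0,0,0.35],[0,0,0,0,0,0,0.35],[0,0,0,0,0,0,0.35],[0,0,0,0,0,0,0.35],[0,0,-0.04,0,0,0,0.35],[0,0,-0.1,0,0,0,0.0],[0,0,-0.2,0,0,0,-0.5],[0,0,-0.2,0,0,0,-0.5],[0,0,-0.2,0,0,0,-0.5]],
  ],
)

```text
clock: 7.93
position: [0.5735, -0.167, 0.2116]
ee_rot: [3.106, 0.468, 0.0]
force: [0.9, -0.5, -0.6]
width: 0.567
gripper_force: 0.0
```

Run:
```python
from h import *
o=observe();p=o['position'];print(p,o['force'],o['width'])
a=np.radians(106.9);X=np.array([np.cos(a),np.sin(a)]);Y=np.array([-np.sin(a),np.cos(a)])
# view white gear: tool y along box y; gear at box x -35
b=np.array([.5816,.0857]); g=b-X*.035; print('gear est',g)
go([g[0],g[1],.2],16.9)
```

```text
[ 0.57348741 -0.16700582  0.21159531] [ 0.94645422 -0.5030528  -0.61947326] 0.5668970483267738
gear est [0.59177458 0.05221152]
shift [ 0.0821 -0.2041  0.0115] rot [ 3.0000e-04  1.0000e-04 -1.5664e+00] rows 5.282593932310085 12.531066076124963 pos [ 0.5735 -0.167   0.2116] t 7.9333
```

Emit:
jog_arm(
  motion=[
    [[0.082,-0.204,0.01,0,0,-0.12,-0.5],[0.082,-0.204,0.01,0,0,-0.24,-0.5],[0.082,-0.204,0.01,0,0,-0.36,-0.5],[0.082,-0.204,0.01,0,0,-0.48,-0.5],[0.082,-0.204,0.01,0,0,-0.6,-0.5],[0.082,-0.204,0.01,0,0,-0.72,-0.5],[0.082,-0.204,0.01,0,0,-0.84,-0.5],[0.082,-0.204,0.01,0,0,-0.96,-0.5],[0.082,-0.204,0.01,0,0,-1.08,-0.5],[0.082,-0.204,0.01,0,0,-1.2,-0.5]],
  ],
)

```text
clock: 8.77
position: [0.5913, 0.0522, 0.1982]
ee_rot: [-2.292, -2.147, 0.002]
force: [-0.4, -1.1, 0.4]
width: 0.748
gripper_force: 0.0
```

Run:
```python
from h import *
go([.5918,.0522,.2],16.9);print(observe()['joints'])
```

```text
shift [ 0.      0.0005 -0.0018] rot [-2.000e-03 -1.000e-04 -3.602e-01] rows 0.04437908327151374 2.881425193175331 pos [0.5913 0.0522 0.1982] t 8.7667
[ 0.23072114  0.47951797 -0.58868448  1.65088696  0.29070154  1.1020521
 -0.50413238]
```

Emit:
jog_arm(
  motion=[
    [[0,0,0,0,0,-0.12,-0.55],[0,0,0,0,0,-0.24,-0.55],[0,0,0,0,0,-0.36,-0.55],[0,0,0,0,0,-0.36,-0.55],[0,0,0,0,0,-0.36,-0.55],[0,0,0,0,0,-0.36,-0.55]],
  ],
)

```text
clock: 9.27
position: [0.5914, 0.052, 0.1983]
ee_rot: [-1.883, -2.513, 0.002]
force: [-0.2, 0.1, 1.2]
width: 0.775
gripper_force: 0.0
```

Run:
```python
from h import *
o=observe();print(o['position'],o['dq'])
im=save('wrist','w5.png')
for s in silhouettes('white_gear','wrist')[:3]:
    m=s['mask'].astype(np.uint8);c=max(cv2.findContours(m,0,2)[0],key=cv2.contourArea)
    P=np.array([ray('wrist',p[0],.016)[:2] for p in c],np.float32)
    print(round(s['p'],2),s['pixel'],cv2.minEnclosingCircle(P),cv2.minAreaRect(P))
```

```text
[0.59139347 0.05203647 0.19830391] [-4.83618184e-03 -2.03620007e-03  1.94484098e-03 -2.00137645e-04
  1.07709794e-03 -1.16956181e-05  1.02141650e-02]
0.97 [281.8, 185.1] ((0.5905194878578186, 0.05111036077141762), 0.02803824655711651) ((0.5901955366134644, 0.05110436677932739), (0.054161664098501205, 0.0541703999042511), 16.295791625976562)
```

View pics/w5.png

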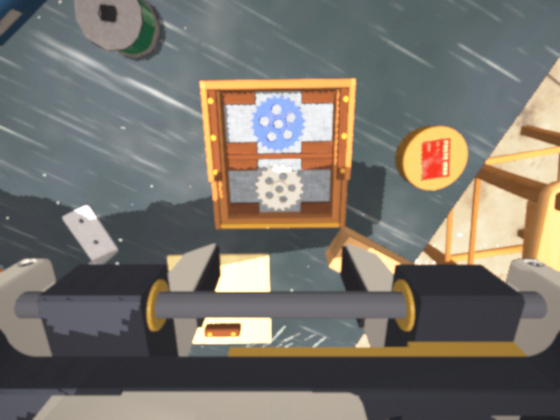

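The white gear lies in the front bay at about (280,188), centred, and the blue gear is behind it at (277,123). The lid lies flat on the bench below. Next I'll descend with the fingers open to 71 mm.

Run:
```python
from h import *
go([.5903,.0511,.011],16.9)
```

```text
shift [-0.0007 -0.0011  0.1874] rot [-0.0016 -0.0004 -0.009 ] rows 4.494269015925545 0.07309321293675526 pos [0.5914 0.0521 0.1984] t 9.3667
```

Emit:
jog_arm(
  motion=[
    [[-0.001,-0.001,0.04,0,0,-0.009,-0.53],[-0.001,-0.001,0.08,0,0,-0.009,-0.53],[-0.001,-0.001,0.12,0,0,-0.009,-0.53],[-0.001,-0.001,0.14,0,0,-0.009,-0.53],[-0.001,-0.001,0.155,0,0,-0.009,-0.53],[-0.001,-0.001,0.17,0,0,-0.009,-0.53],[-0.001,-0.001,0.182,0,0,-0.009,-0.53],[-0.001,-0.001,0.187,0,0,-0.009,-0.53],[-0.001,-0.001,0.187,0,0,-0.009,-0.53]],
  ],
)

```text
clock: 10.12
position: [0.5898, 0.0508, 0.0104]
ee_rot: [-1.867, -2.524, 0.004]
force: [1.2, 0.9, 0.6]
width: 0.765
gripper_force: 0.0
```

Emit:
jog_arm(
  motion=[
    [[0,0,0,0,0,0,1],[0,0,0,0,0,0,1],[0,0,0,0,0,0,1],[0,0,0,0,0,0,1],[0,0,0,0,0,0,1],[0,0,0,0,0,0,1]],
  ],
  force=10,
)

```text
clock: 10.62
position: [0.5911, 0.051, 0.0122]
ee_rot: [-1.868, -2.526, -0.0]
force: [-0.6, -0.4, 6.8]
width: 0.6
gripper_force: 10.0
```

Emit:
jog_arm(
  motion=[
    [[0,0,-0.01,0,0,0,1],[0,0,-0.03,0,0,0,1],[0,0,-0.07,0,0,0,1],[0,0,-0.11,0,0,0,1],[0,0,-0.15,0,0,0,1],[0,0,-0.19,0,0,0,1],[0,0,-0.19,0,0,0,1]],
  ],
)

```text
clock: 11.2
position: [0.5942, 0.0527, 0.2102]
ee_rot: [1.863, 2.521, 0.012]
force: [0.4, 1.2, 1.3]
width: 0.603
gripper_force: 10.0
```

Run:
```python
from h import *
o=observe();print(o['width'],o['gripper_force'],o['force'])
go([.435,-.36,.2],-17)
go([.435,-.36,.2],16.9)
```

```text
0.6030739505326373 9.999899715185165 [0.36824915 1.15748519 1.26429413]
shift [-0.3477 -0.2734  0.0077] rot [ 0.0099 -0.0021  0.5946] rows 10.609359221112346 4.757697759980691 pos [0.5942 0.0527 0.2102] t 11.2
shift [-0.3477 -0.2734  0.0077] rot [0.01   0.0009 0.003 ] rows 10.609359221112346 0.08346448799812754 pos [0.5942 0.0527 0.2102] t 11.2
```

Emit:
jog_arm(
  motion=[
    [[-0.348,-0.273,0,0,0,0,1],[-0.348,-0.273,0,0,0,0,1],[-0.348,-0.273,0,0,0,0,1],[-0.348,-0.273,0,0,0,0,1],[-0.348,-0.273,0,0,0,0,1],[-0.348,-0.273,0,0,0,0,1],[-0.348,-0.273,0,0,0,0,1],[-0.348,-0.273,0,0,0,0,1],[-0.348,-0.273,0,0,0,0,1],[-0.348,-0.273,0,0,0,0,1]],
  ],
)

```text
clock: 12.03
position: [0.4396, -0.3396, 0.2021]
ee_rot: [-1.867, -2.525, 0.002]
force: [0.8, -0.6, -0.1]
width: 0.604
gripper_force: 10.0
```

Emit:
jog_arm(
  motion=[
    [[-0.025,-0.02,0,0,0,0,1],[-0.025,-0.02,0,0,0,0,1],[-0.025,-0.02,0,0,0,0,1],[-0.025,-0.02,0,0,0,0,1]],
  ],
)

```text
clock: 12.37
position: [0.4294, -0.3669, 0.2018]
ee_rot: [-1.866, -2.525, 0.0]
force: [-0.7, 0.8, -0.7]
width: 0.598
gripper_force: 10.0
```

Run:
```python
from h import *
o=observe();print(o['position'],o['dq'],o['width'])
im=save('wrist','w6.png')
for q,z in (('board',.018),('white_gear',.2)):
  for s in silhouettes(q,'wrist')[:2]:
    m=s['mask'].astype(np.uint8);c=max(cv2.findContours(m,0,2)[0],key=cv2.contourArea)
    P=np.array([ray('wrist',p[0],z)[:2] for p in c],np.float32)
    print(q,round(s['p'],2),s['pixel'],cv2.minAreaRect(P))
```

```text
[ 0.42935099 -0.36693079  0.20176165] [-0.02275531 -0.00527802 -0.01803293  0.00630332  0.00130511 -0.00110706
  0.00128484] 0.5982801593874851
board 0.61 [289.7, 186.6] ((0.4406885802745819, -0.37098991870880127), (0.11236649751663208, 0.07138730585575104), 73.08621215820312)
white_gear 0.98 [281.6, 255.7] ((0.429418683052063, -0.36282750964164734), (0.057404398918151855, 0.04899188503623009), 17.107471466064453)
```

View pics/w6.png

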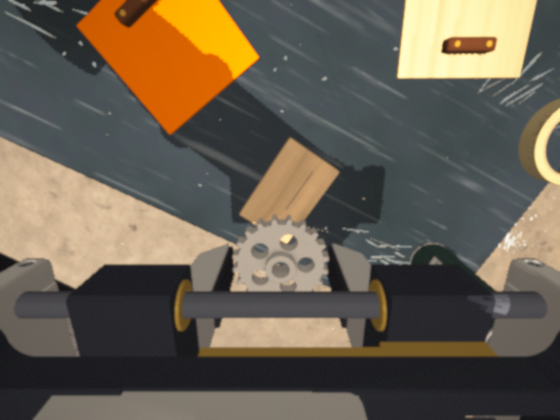

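The gear is held at (281,256). The board's visible corners are (290,138), (339,172) and (240,213), and the can is to the right at (433,258).

Run:
```python
from h import *
z=.018
A,B,C=[ray('wrist',p,z) for p in ((290,138),(339,172),(240,213))]
print(A,B,C,np.linalg.norm(A-B),np.linalg.norm(A-C),'c',(B+C)/2)
print('can', ray('wrist',(433,258),.19), ray('top',(403,156),.19), ray('top',(391,175),.0))
c=(B+C)/2
go([c[0],c[1],.05],16.9)
```

```text
[ 0.4242575  -0.30988532  0.018     ] [ 0.49021047 -0.32985991  0.018     ] [ 0.39335456 -0.41219188  0.018     ] 0.06891138387196324 0.10687200039020761 c [ 0.44178251 -0.3710259   0.018     ]
can [ 0.52363744 -0.34194724  0.19      ] [ 0.646857   -0.40793636  0.19      ] [ 0.63810895 -0.41951275  0.        ]
shift [-0.0083  0.01    0.1519] rot [-0.0012 -0.0007  0.0052] rows 3.655018447730807 0.0435258818540054 pos [ 0.43   -0.3661  0.2019] t 12.5167
```

Run:
```python
from h import *
get_image('top');get_image('wrist')
print(proj('wrist',[[.645,-.41,.196],[.64,-.415,0]]),[ray('wrist',(433,258),z).round(3).tolist() for z in (0,.1,.15,.19)])
for c in('top','wrist'):
  for s in silhouettes('primer_can',c)[:2]:
    ys,xs=np.where(s['mask']);print(c,s['p'],s['pixel'],xs.min(),xs.max(),ys.min(),ys.max())
print([ray('top',(412,152),z).round(3).tolist() for z in (0,.196)])
```

```text
[[549.76849004 388.20437795]
 [419.02521495 261.31569797]] [[0.656, -0.405, 0.0], [0.586, -0.372, 0.1], [0.551, -0.356, 0.15], [0.523, -0.342, 0.19]]
top 0.64 [395.3, 164.2] 381 410 150 179
top 0.42 [245.8, 189.0] 217 271 165 217
wrist 0.6 [437.9, 259.7] 409 494 243 342
wrist 0.44 [462.6, 37.4] 396 535 0 78
[[0.721, -0.496, 0.0], [0.658, -0.434, 0.196]]
```

Emit:
jog_arm(
  motion=[
    [[-0.008,0.01,0.04,0,0,0,1],[-0.008,0.01,0.08,0,0,0,1],[-0.008,0.01,0.12,0,0,0,1],[-0.008,0.01,0.15,0,0,0,1],[-0.008,0.01,0.165,0,0,0,1],[-0.008,0.01,0.173,0,0,0,1],[-0.008,0.01,0.177,0,0,0,1],[-0.008,0.01,0.177,0,0,0,1],[-0.008,0.01,0.177,0,0,0,1]],
  ],
)

```text
clock: 13.47
position: [0.4416, -0.3728, 0.0257]
ee_rot: [1.867, 2.526, -0.002]
force: [-0.4, 0.4, -0.4]
width: 0.598
gripper_force: 10.0
```

```bash
python3 -c "
from h import *
go([.4418,-.371,.0215],16.9);print(observe()['force'])"
```

```text
shift [0.0017 0.0007 0.0042] rot [-0.0007  0.0008  0.0027] rows 0.11019477866024384 0.023255630519998276 pos [ 0.4416 -0.3728  0.0257] t 13.4667
[-0.40548405  0.43281208 -0.40102346]
```

Emit:
jog_arm(
  motion=[
    [[0.001,0,0.002,0,0,0,1],[0.001,0,0.0035,0,0,0,1],[0.001,0,0.004,0,0,0,1],[0.001,0,0.004,0,0,0,1],[0.001,0,0.004,0,0,0,1]],
  ],
)

```text
clock: 13.88
position: [0.4412, -0.3719, 0.0221]
ee_rot: [1.867, 2.526, -0.002]
force: [-2.2, 0.6, 9.1]
width: 0.602
gripper_force: 10.0
```

Emit:
jog_arm(
  motion=[
    [[0,0,0,0,0,0,-0.5],[0,0,0,0,0,0,-0.5],[0,0,0,0,0,0,-0.5],[0,0,0,0,0,0,-0.5],[0,0,-0.03,0,0,0,-0.5],[0,0,-0.07,0,0,0,-0.5],[0,0,-0.11,0,0,0,-0.5],[-0.08,0,-0.15,0,0,0,-0.5],[-0.08,0,-0.15,0,0,0,-0.5],[-0.08,0,-0.15,0,0,0,-0.5]],
  ],
)

```text
clock: 14.72
position: [0.4654, -0.4555, 0.1744]
ee_rot: [1.87, 2.516, -0.006]
force: [-0.8, -0.1, -1.6]
width: 0.749
gripper_force: 0.0
```

Run:
```python
from h import *
o=observe();print(o['position'],o['force'])
im=save('wrist','w7.png')
for q,z in (('board',.018),('white_gear',.025)):
  for s in silhouettes(q,'wrist')[:1]:
    m=s['mask'].astype(np.uint8);c=max(cv2.findContours(m,0,2)[0],key=cv2.contourArea)
    P=np.array([ray('wrist',p[0],z)[:2] for p in c],np.float32)
    print(q,round(s['p'],2),s['pixel'],cv2.minAreaRect(P),cv2.minEnclosingCircle(P))
```

```text
[ 0.46538579 -0.45551711  0.17441671] [-0.7776453  -0.06777479 -1.60541822]
board 0.84 [278.2, 103.4] ((0.4390353560447693, -0.366692453622818), (0.10851158946752548, 0.06967587769031525), 73.33963775634766) ((0.4392317235469818, -0.3663715422153473), 0.062814861536026)
white_gear 0.97 [285.0, 101.8] ((0.43916046619415283, -0.36394596099853516), (0.050736621022224426, 0.051702823489904404), 53.310546875) ((0.43917316198349, -0.36333486437797546), 0.0268149022012949)
```

View pics/w7.png

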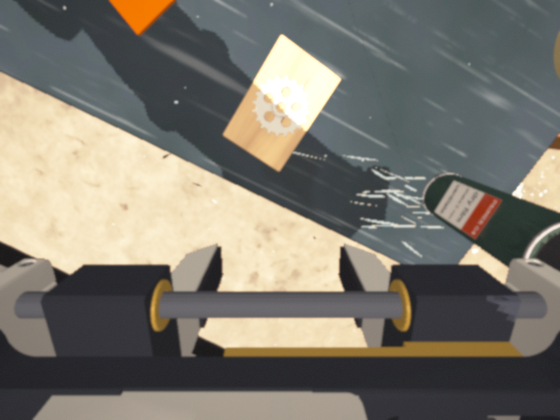

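The gear lies flat on the middle of the board at (280,105), with the hand clear and the can upright. Next I'll hand in.

```bash
python3 -c "
from cell import *
print(sign_off())"
```

```text
the job is handed in; nothing more can be done
None
```

The job is handed in at about 15 s on the robot's clock: the lid lies flat on the bench, the white gear is on the middle of the scrap board (within about 3 mm), and the blue gear is still in the box. The hand-in gave no verdict.

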